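Cover a watch movement for the night

ROBOT

A 6-joint arm with a two-finger parallel gripper is mounted at the origin on the work surface. World frame = base frame: x ahead of the robot, y to its left, z up, the work surface at z = 0. Lengths are in mm, angles in rad, forces in N, time in s.
With the tool pointing down it reaches from about 275 to 1000 mm from the base axis. Payload 8.4 kg.
Tool frame: the origin (TCP) lies at the very end of the fingers, on their centre line; the grasp point (between the pads) lies 19 mm behind it; z points along the fingers, y is the line along which they close (so a half turn about z gives the same grasp; the last joint's range is limited). The gripper opens to 85 mm and grips with 20 to 120 N. Pads are 22 mm wide; open, the fingers measure 114 mm over their backs; the gripper's body (76 mm by 85 mm) begins 54 mm behind the grasp point. The pads swing forward as they close: fully open they stand 13 mm farther back than shut.
Start: joints at [1.273, 0.353, 1.633, -0, 1.155, -0.002], TCP at [182.189, 597.859, 231.281] pointing down, gripper open.
Joint ranges: [-2.63, 2.63], [-0.92, 2.1], [0.06, 2.66], [-1.3, 4.44], [0, 2.69], [-3.02, 3.02]. Speed limits (rad/s): [2.22, 2.22, 2.79, 3.14, 3.14, 3.14].

INTERFACE

Orientations are given as [roll, pitch, yaw] about the fixed x, y, z axes, in that order (R = Rz(yaw) Ry(pitch) Rx(roll)).
In Python, from rig import sensors, grab_frame, camera_params, order gives the robot as it stands. The module is installed in compiled form; this text tells all that it offers.
- The arm moves only by the tool move_arm, never from a script. Its argument "motion" is a list of rows, each a list of 7 numbers: the turn, a rotation vector about the tool's x, y, z in rad, then the shift along the tool's x, y, z in m, then the finger opening in m, from 0 to 0.0854. A call has 1 to 8 rows; each row is the pose to reach, as a shift and turn from the pose commanded when the call began, along the tool's axes at that moment; what a row does not reach only later rows make up. A row lasts 1/8 s, in which the tool goes at most 62.5 mm and 10.7 degrees, less where a joint would pass 70% of its speed; a pose out of reach is approached as far as the arm can. A call with a gripper value outside its range is refused whole. The fingers move at their own pace and stop on an object; "grip_force" is the grip in N (left out, the last holds). Time passes only in rows, so rows that repeat a pose let the fingers close. It gives the time, the measured TCP pose, the force, the opening and the grip force at its end, in the units of the state.
- sensors.sense(): the state, without advancing time (a new reading comes with each control period).
- grab_frame(name): name is "side" or "top"; returns (picture, depth): 384x512x3 uint8, red, green, blue; 384x512 float32, mm along the optical axis (not along the pixel's ray), 0 where there is no reading.
- camera_params(name): a dict with "camera_matrix" (3x3 intrinsics, pixels), "world_from_camera" (4x4, takes a point from camera to world coordinates). Camera axes: x right, y down, z forward; pixel columns grow to the right and rows downward; lengths in mm; the calibration is good to about 2 mm. A picture is of the moment at which its call begins. camera_params takes no time and is no camera call.
- order.sign_off(): hands the job in; it is judged then, once.
The state is a dict: "clock": time; "qpos": joint angles; "qvel": joint speeds; "joint_efforts": joint torques, N m; "eef_pos": TCP position; "tcp_rot": TCP orientation; "contact_force": force on the tool from outside, world axes, zero at the start; "wrist_torque": the same for the moment, N m; "opening": opening from 0.0 (shut) to 1.0 (fully open); "grasp_force": force on a finger pad.
Only numpy, scipy, OpenCV 4.12 (cv2) and the standard library are available. Lean on these libraries where they do the work, as an engineer would, in place of code of your own. Each camera call takes 0.05 s, during which the arm holds its last target. There are 200 camera calls.

TASK

The wooden tray holds a watch movement clamped in its steel holder, along with an identical holder that is empty. Lift the holder with the movement out of the tray, set it movement up on the middle of the dust cover's round base, then put the clear dome over it so that it sits down flat on the base all round. Never touch the movement itself with the fingers or the dome, set things down rather than letting them drop, and leave everything else where it is.

Things in the scene. Friction and masses are not known exactly. Their poses are not given: they have to be found in the camera images.
- holder: Movement holder to be moved: bright steel frame 72 mm (x) x 44 mm (y) x 12 mm high, 125 g, a watch movement clamped in its middle. Grip it across its straight long sides (outer faces at y = +-22 mm). A 12 mm brass screw knob stands out to x = -46 mm. Lies flat in the tray, its x within 0.3 rad of the tray's x. Origin: centre of the frame's underside; z up (movement up).
- movement: The watch movement fixed in the holder: brass and steel disc 31 mm in diameter with small wheels on top, lying between the rails from 8.5 to 18 mm above the holder's underside (6 mm prouder than the frame). Origin and axes: those of the holder. Not to be touched.
- empty_holder: A holder of the same size and steel without a movement, its inner jaw screwed to the middle; lies in the tray (bystander). Origin: centre of its underside.
- cushion: Black rubber casing cushion, a disc 56 mm in diameter and 22 mm high; lies in the tray (bystander). Origin: centre of its underside.
- tray: Open wooden tray, fixed to the bench: outside 180 mm (x) x 328 mm (y), walls 8 mm thick and 36 mm high, paper-lined floor 6 mm above the bench. Two holders and a cushion lie in it in a row along its y axis, at about -99, 0 and +99 mm, in any order. Origin: centre of its underside.
- cover_base: Round dark wooden base of the dust cover, fixed to the bench: 140 mm across and 12 mm high, with a raised flat centre 102 mm across (98 mm on top, bevelled), its top 18 mm above the bench. The holder goes on the raised centre, any way round; the dome's rim goes round that and rests on the 12 mm high shoulder. Origin: centre of the underside.
- dome: Clear plastic dome, 130 g, loose on the bench, open rim down: 116 mm across outside, 108 mm inside (3 mm clearance round the base's raised centre), straight-sided for the lowest 26 mm, 62 mm high. On top a black cylindrical knob to grip, 24 mm in diameter, 64 to 88 mm above the rim. Origin: centre of the rim plane, z up.
- dome_knob (a point): Middle of the dome's knob, on its axis, 76 mm above the rim.
- tin: Round metal tin, 93 mm in diameter and 30 mm high, on the bench (bystander). Origin: centre of its underside.
- blower: Black rubber dust blower standing up, 60 mm in diameter, 110 mm high with its brass nozzle (bystander). Origin: centre of its underside.
- loupe: Black eyeglass loupe, 38 mm in diameter and 36 mm high (bystander). Origin: centre of its underside.
- tweezers: Steel tweezers lying flat, 130 mm long (x), 14 mm wide (bystander). Origin: the middle, underside.
- brush: Small wooden brush lying flat, 130 mm long (x), 11 mm thick (bystander). Origin: near the middle, underside.
There are look-alikes about, which are no part of the job. What is meant by the cover_base is not orange, and is the larger of those in its own colour. Leave any green look-alike of the dome alone.

How it is judged:
By the outcome, as a careful person would: the job done as asked, in the order asked, and still so for the second after the job is handed in, with the robot touching nothing.
It also fails if it takes over 64 s, if anything falls off the work surface, if the arm or the gripper's body presses on something with over 40 N, if the wrist force passes 120 N, or if a joint passes its speed limit or range.

## Working session

There is one attempt and no reset: what is moved stays moved. The work goes in short steps, Python scripts to look and compute and a tool call to move; the robot and the scene stay as the last step left them, time stands still between calls to the robot, and variables do not carry over. Pictures are saved under pics/ and viewed, at most 10 in all, crops included, and the job is handed in when it is done.

Besides the shell and the picture viewer there is one more tool, called after "Emit:" as a command line: name --pt "numbers of a row" for each row, then --argument value for the rest. move_arm: Moves the arm, as the interface text tells. Its arguments: {"type":"object","properties":{"motion":{"type":"array","items":{"type":"array","items":{"type":"number"}}},"grip_force":{"type":"number"}},"required":["motion"]}

```bash
mkdir -p pics; cat > h.py <<'E'
import numpy as np, cv2
from rig import sensors, grab_frame, camera_params, order
def grab(n,tag):
    p,d=grab_frame(n); np.savez(f'{tag}_{n}.npz',p=p,d=d)
    cv2.imwrite(f'pics/{tag}_{n}.png',p[:,:,::-1]); return p,d
def load(n,tag):
    z=np.load(f'{tag}_{n}.npz'); return z['p'],z['d']
def pts(n,d):
    c=camera_params(n);K=np.array(c["camera_matrix"]);T=np.array(c["world_from_camera"])
    v,u=np.mgrid[:d.shape[0],:d.shape[1]]
    P=np.stack([(u-K[0,2])/K[0,0]*d,(v-K[1,2])/K[1,1]*d,d],-1)
    return P@T[:3,:3].T+T[:3,3]
def ray(n,u,v,z):
    c=camera_params(n);K=np.array(c["camera_matrix"]);T=np.array(c["world_from_camera"])
    r=T[:3,:3]@np.linalg.inv(K)@np.array([u,v,1.]);o=T[:3,3]
    return o+r*(z-o[2])/r[2]
E
python3 - <<'E'
from h import *
for n in('top','side'):
    grab(n,'a'); c=camera_params(n); print(n,np.round(c["camera_matrix"],1).tolist(),np.round(c["world_from_camera"],3).tolist())
print(sensors.sense())
a=[cv2.imread(f'pics/a_{n}.png') for n in('top','side')]
cv2.imwrite('pics/a2.png',cv2.resize(a[0],(800,600),interpolation=cv2.INTER_CUBIC))
E
```

```text
top [[398.0, 0.0, 260.5], [0.0, 398.0, 196.6], [0.0, 0.0, 1.0]] [[0.002, -0.983, 0.184, 333.791], [-1.0, 0.001, 0.016, -47.216], [-0.016, -0.184, -0.983, 1189.518], [0.0, 0.0, 0.0, 1.0]]
side [[378.0, 0.0, 258.1], [0.0, 378.0, 194.0], [0.0, 0.0, 1.0]] [[-0.982, -0.083, 0.168, 369.321], [-0.187, 0.478, -0.858, 846.383], [-0.01, -0.874, -0.485, 571.534], [0.0, 0.0, 0.0, 1.0]]
{'clock': 0.1, 'qpos': array([ 1.27258574e+00,  3.53594818e-01,  1.63401750e+00,  8.30051298e-06,
        1.15518822e+00, -2.40084465e-03]), 'qvel': array([ 1.64217728e-03, -1.25309224e-03, -2.15344046e-03, -1.34381866e-03,
        6.68120453e-04, -1.28051767e-05]), 'joint_efforts': array([-3.93407900e-04, -6.06361055e+01, -3.42819536e+01, -1.59721861e-05,
        3.84407569e-03, -3.66844279e-05]), 'eef_pos': array([182.07729226, 597.47301646, 230.64488432]), 'tcp_rot': array([-3.14038479e+00, -1.04897683e-05,  2.84577955e+00]), 'contact_force': array([-0.14217176, -0.2968243 ,  0.52192424]), 'wrist_torque': array([-0.07367594,  0.02818025,  0.00315099]), 'grasp_force': 0.0, 'opening': 0.9995864191709029}
```

View pics/a2.png

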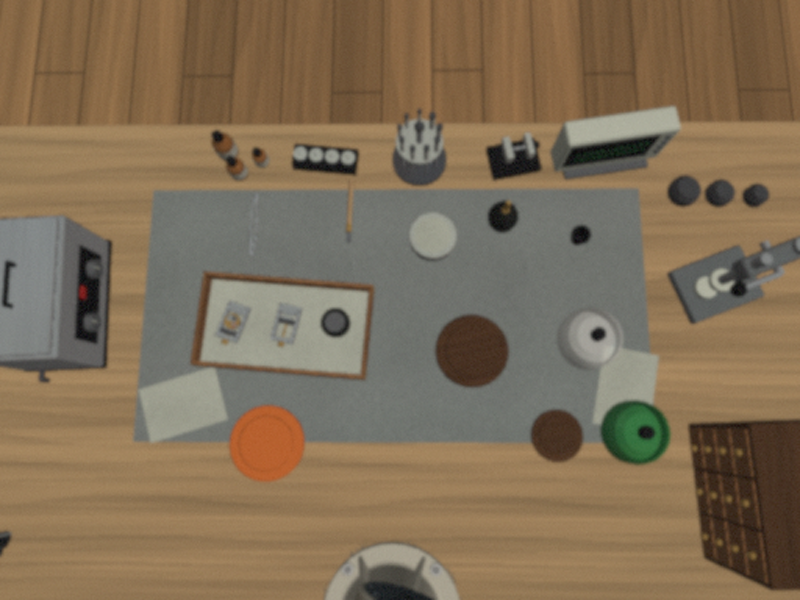

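View pics/a_side.png

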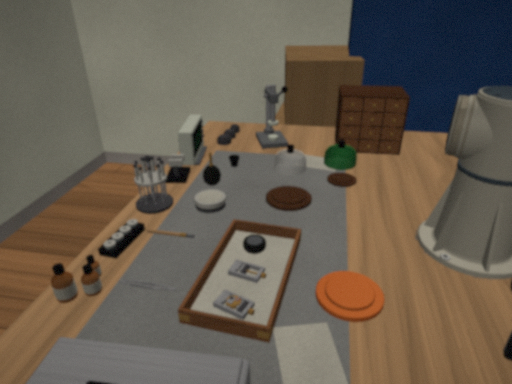

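The top view (in the 800-px picture) shows these candidates:
- **Bases:** brown at (472,350), smaller brown at (556,435) and orange at (267,443). The large brown one fits cover_base.
- **Domes:** clear at (590,338) and green at (635,432). The clear one is meant.
- **Holders in the tray:** (235,322) with a brass disc, and (286,325), which looks empty. The cushion is at (335,322).

I'll confirm these with an enlarged crop and measure.

```bash
python3 - <<'E'
from h import *
p,d=load('top','a'); s,ds=load('side','a')
b=p[:,:,::-1]; 
c1=cv2.resize(b[170:245,120:240],(480,300),interpolation=cv2.INTER_CUBIC)
c2=cv2.resize(b[185:305,330:440],(275,300),interpolation=cv2.INTER_CUBIC)
sb=s[:,:,::-1]
c3=cv2.resize(sb[250:325,190:290],(400,300),interpolation=cv2.INTER_CUBIC)
c4=cv2.resize(sb[130:220,240:365],(400,288),interpolation=cv2.INTER_CUBIC)
im=np.zeros((600,800,3),np.uint8); im[:300,:480]=c1; im[:300,480:755]=c2; im[300:600,:400]=c3; im[300:588,400:]=c4
cv2.imwrite('pics/crop.png',im)
P=pts('top',d); hsv=cv2.cvtColor(p,cv2.COLOR_RGB2HSV)
def comps(m,lo=30):
    n,l,st,ce=cv2.connectedComponentsWithStats(m.astype(np.uint8))
    for i in range(1,n):
        if st[i,4]>lo: yield l==i,st[i],ce[i]
# heights map by depth inside bench
Z=P[:,:,2]
print('bench z',np.median(Z[140:160,260:280]),'tray floor',np.median(Z[185:195,180:190]), (d==0).mean())
# brown discs
m=(hsv[:,:,0]<15)&(hsv[:,:,1]>80)&(hsv[:,:,2]<110)
for mk,st,ce in comps(m,100):
    if 280<ce[0]<400 and 190<ce[1]<310:
        (x,y),(a,bb),t=cv2.fitEllipse(max(cv2.findContours(mk.astype(np.uint8),0,1)[0],key=len))
        print('brown',st.tolist(),x,y,a,bb,'world@12',ray('top',x,y,12).round(1),'medz',np.median(Z[mk]),'diam',bb/398*np.median(d[mk]))
# dome knob: black
m=(hsv[:,:,2]<50)
for mk,st,ce in comps(m,15):
    if 360<ce[0]<430 and 190<ce[1]<300: print('knob',st.tolist(),ce,ray('top',*ce,88).round(1),'z',np.median(Z[mk]),np.median(P[mk],0).round(1))
# side knob
hs=cv2.cvtColor(s,cv2.COLOR_RGB2HSV);Ps=pts('side',ds)
for mk,st,ce in comps(hs[:,:,2]<60,8):
    if 260<ce[0]<360 and 130<ce[1]<175: print('sknob',st.tolist(),ce,np.median(Ps[mk],0).round(1),ray('side',*ce,76).round(1))
print('heights along row 217, tray'); print(Z[205,125:235:2].round(0).tolist())
print('dome top region'); print(Z[205:230:4,358:402:4].round(0).tolist())
E
```

```text
bench z 29.143485910868208 tray floor 6.548146490259455 0.004038492838541667
brown [280, 202, 45, 45, 1542] 301.6665954589844 224.19564819335938 43.51917266845703 44.414432525634766 world@12 [ 470.4 -150.    12. ] medz 15.279206386613055 diam 131.31323
brown [341, 263, 31, 33, 757] 356.0418395996094 278.55621337890625 30.022113800048828 31.942852020263672 world@12 [ 312.8 -304.1   12. ] medz 10.687199582268931 diam 92.29141
knob [379, 211, 7, 6, 35] [382.08571429 213.54285714] [ 491.4 -367.1   88. ] z 87.81751056407643 [ 491.1 -367.3   87.8]
knob [409, 273, 9, 7, 52] [413.05769231 276.25      ] [ 320.6 -441.1   88. ] z 85.68483648123515 [ 321.2 -441.2   85.7]
sknob [267, 131, 6, 2, 10] [269.9 131.4] [ 608.4 -646.7   33.7] [ 589.6 -525.2   76. ]
sknob [356, 133, 11, 11, 36] [359.88888889 138.58333333] [ 252.3 -552.8   56.2] [ 253.6 -502.1   76. ]
sknob [262, 143, 31, 10, 85] [281.29411765 146.27058824] [ 537.8 -537.5   15. ] [ 525.9 -381.1   76. ]
sknob [325, 148, 9, 12, 53] [328.33962264 153.83018868] [ 362.7 -415.1   45.8] [ 362.6 -340.2   76. ]
sknob [349, 148, 10, 19, 83] [352.915
[... 184 characters left out ...]
 8.0, 6.0, 7.0, 8.0, 8.0, 8.0, 2.0, -0.0, 8.0, 5.0, 18.0, 17.0, 15.0, 19.0, 16.0, 16.0, 18.0, 6.0, 5.0, 6.0, 8.0, 7.0, 7.0, 4.0, 21.0, 27.0, 27.0, 26.0, 29.0, 29.0, 26.0, 28.0, 25.0, 23.0, 5.0, 6.0, 6.0, 7.0, 3.0]
dome top region
[[0.0, 40.0, 55.0, 57.0, 63.0, 62.0, 59.0, 61.0, 59.0, 49.0, -5.0], [9.0, 44.0, 54.0, 62.0, 62.0, 59.0, 88.0, 60.0, 58.0, 61.0, -0.0], [29.0, 49.0, 59.0, 59.0, 61.0, 74.0, 82.0, 88.0, 67.0, 58.0, 45.0], [26.0, 50.0, 59.0, 63.0, 62.0, 61.0, 81.0, 60.0, 65.0, 58.0, 47.0], [17.0, 47.0, 55.0, 64.0, 59.0, 57.0, 62.0, 61.0, 60.0, 57.0, 3.0], [1.0, 37.0, 47.0, 58.0, 57.0, 62.0, 65.0, 60.0, 60.0, 51.0, 1.0], [-0.0, 10.0, 39.0, 47.0, 58.0, 57.0, 56.0, 55.0, 51.0, 4.0, -2.0]]
```

View pics/crop.png

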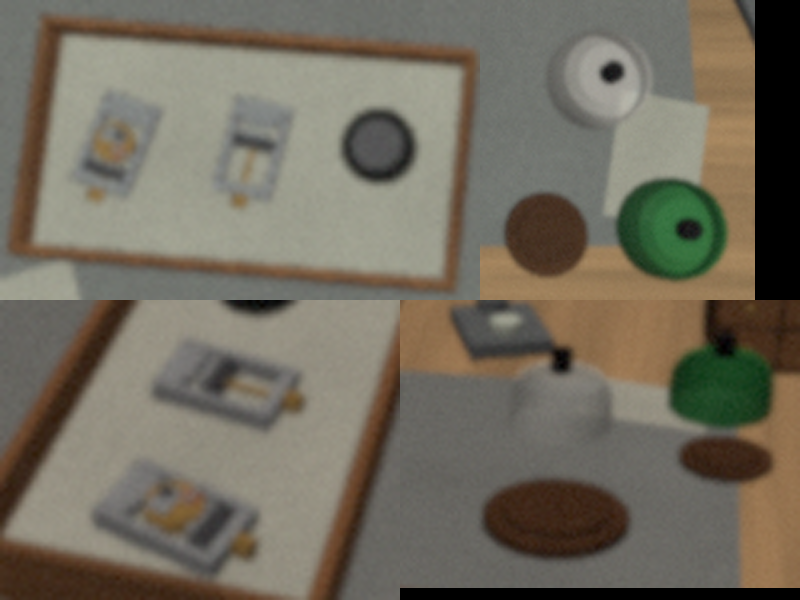

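The crop confirms it:
- **Holder:** the left one (top px about (150,206)) carries the brass movement. Its knob points towards the robot. The middle one is empty.
- **Base:** the large brown disc, 131–140 mm, has a raised centre. It is at (470,-150).
- **Dome:** the clear one's knob top is at (491,-367). In the side view it is at about px (290,148).

Next I'll measure the holder's pose and refine the base and dome.

```bash
cat >> h.py <<'E'
def goto(pos,yaw=None):
    from scipy.spatial.transform import Rotation as R
    s=sensors.sense(); r=R.from_euler('xyz',s['tcp_rot']); 
    t=r if yaw is None else R.from_euler('xyz',[np.pi,0,yaw])
    print('turn',(r.inv()*t).as_rotvec().round(4),'shift m',(r.inv().apply(np.array(pos)-s['eef_pos'])/1000).round(4),'t',round(s['clock'],2))
E
python3 - <<'E'
from h import *
def fit(n,roi,z,f):
    p,d=load(n,'a'); q=p.astype(int); x0,x1,y0,y1=roi
    m=np.zeros(p.shape[:2],np.uint8); m[y0:y1,x0:x1]=f(q)[y0:y1,x0:x1]
    c=max(cv2.findContours(m,0,1)[0],key=cv2.contourArea)[:,0]
    W=np.array([ray(n,u,v,z)[:2] for u,v in c],np.float32)
    return W
for name,rt,rs in (('mov',(136,162,190,216),(208,260,285,325)),('emp',(172,196,190,222),(225,270,258,285))):
  for n,roi in(('top',rt),('side',rs)):
    W=fit(n,roi,18,lambda q:(q[:,:,0]-q[:,:,2]<8))
    r=cv2.minAreaRect(W); print(name,n,np.round(r[0],1),np.round(r[1],1),round(r[2],1))
# steel frame pixels by PCA / tray angle
p,d=load('top','a'); q=p.astype(int)
h=cv2.cvtColor(p,cv2.COLOR_RGB2HSV)
m=((h[:,:,0]<16)&(h[:,:,1]>90)).astype(np.uint8); m[:,:115]=0;m[:,245:]=0;m[:165]=0;m[250:]=0
c=cv2.findNonZero(m)[:,0]; W=np.array([ray('top',u,v,36)[:2] for u,v in c],np.float32)
print('tray',cv2.minAreaRect(W))
# base from side, shoulder outline z=12
s,_=load('side','a');hs=cv2.cvtColor(s,cv2.COLOR_RGB2HSV)
m=((hs[:,:,0]<15)&(hs[:,:,1]>80)&(hs[:,:,2]<110)).astype(np.uint8);m[:,:255]=0;m[:,322:]=0;m[:180]=0;m[215:]=0
c=max(cv2.findContours(m,0,1)[0],key=cv2.contourArea)[:,0]
W=np.array([ray('side',u,v,9)[:2] for u,v in c],np.float32);print('base side',cv2.minEnclosingCircle(W), (W.min(0)+W.max(0))/2,W.max(0)-W.min(0))
print('side knob',[ray('side',290,v,76).round(1).tolist() for v in(147,148,149)])
m=(hs[:,:,2]<75);m[:,:284]=0;m[:,297:]=0;m[:140]=0;m[157:]=0
v,u=np.nonzero(m);print('knobpx',u.mean(),v.min(),v.max(),v.mean(),ray('side',u.mean(),v.mean(),78))
# dome outline from depth (z>5) top
P=pts('top',d);m=(P[:,:,2]>12).astype(np.uint8);m[:,:350]=0;m[:,405:]=0;m[:190]=0;m[240:]=0
c=max(cv2.findContours(m,0,1)[0],key=cv2.contourArea)[:,0];W=np.array([ray('top',u,v,26)[:2] for u,v in c],np.float32)
print('dome',cv2.fitEllipse(W))
E
```

```text
mov top [526.2 307. ] [46.7 70.8] 71.6
mov side [526.  316.2] [48.6 73.9] 70.3
emp top [522.3 204.6] [46.  73.6] 77.5
emp side [522.8 214.1] [50.5 73.3] 76.8
tray ((517.6952514648438, 206.98663330078125), (326.3044738769531, 178.31698608398438), 85.18029022216797)
base side ((471.7665710449219, -144.13482666015625), 71.54381561279297) [ 471.4054  -143.12842] [132.54053 139.96617]
side knob [[495.1, -379.3, 76.0], [494.1, -370.2, 76.0], [493.1, -361.2, 76.0]]
knobpx 288.8490566037736 142 152 147.20754716981133 [ 498.33447243 -371.83998783   78.        ]
dome ((493.37640380859375, -371.5787353515625), (112.70573425292969, 121.10784912109375), 23.265243530273438)
```

```bash
python3 -c "
from h import *
goto([526,307,130],2.82)"
```

```text
turn [-0.0012  0.      0.0258] shift m [-0.4137 -0.1775  0.1009] t 0.1
```

Emit:
move_arm --pt "0 0 0.003 -0.03 -0.013 0.005 0.062" --pt "0 0 0.006 -0.08 -0.034 0.015 0.062" --pt "0 0 0.01 -0.13 -0.056 0.03 0.062" --pt "0 0 0.013 -0.185 -0.079 0.045 0.062" --pt "0 0 0.016 -0.24 -0.103 0.06 0.062" --pt "0 0 0.02 -0.295 -0.127 0.075 0.062" --pt "0 0 0.023 -0.345 -0.148 0.09 0.062" --pt "0 0 0.0258 -0.38 -0.163 0.1 0.062" --grip_force 30

```text
clock: 1.1
eef_pos: [499.4, 329.1, 130.3]
tcp_rot: [-3.141, -0.001, 2.819]
contact_force: [0.6, 0.6, 0.1]
opening: 0.726
grasp_force: 0.0
```

```bash
python3 -c "
from h import *
goto([526,307,60],2.82)"
```

```text
turn [-0.0009 -0.0005 -0.0014] shift m [-0.0323 -0.0125  0.0703] t 1.1
```

Emit:
move_arm --pt "0 0 0 -0.0323 -0.0125 0.02 0.062" --pt "0 0 0 -0.0323 -0.0125 0.05 0.062" --pt "0 0 0 -0.0323 -0.0125 0.07 0.062" --pt "0 0 0 -0.0323 -0.0125 0.07 0.062"

```text
clock: 1.6
eef_pos: [523.5, 308.6, 59.6]
tcp_rot: [-3.139, -0.002, 2.82]
contact_force: [-0.1, -0.7, 0.3]
opening: 0.725
grasp_force: 0.0
```

```bash
python3 -c "
from h import *
p,d=grab('top','b');s,e=grab('side','b')
a=cv2.resize(p[165:245,120:210,::-1],(400,355),interpolation=2);b=cv2.resize(s[220:320,190:300,::-1],(400,364),interpolation=2)[:355]
cv2.imwrite('pics/b.png',np.hstack([a,b]))
goto([526,307,12],2.82)"
```

```text
turn [0.0002 0.0001 0.0008] shift m [-0.002  -0.0021  0.0497] t 1.7
```

View pics/b.png

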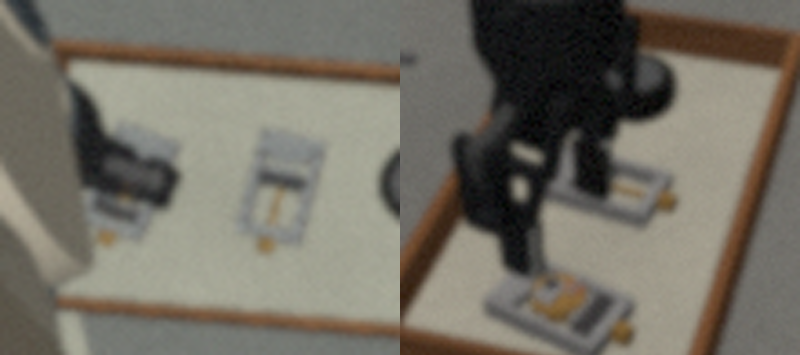

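The gripper stands over the holder, lined up across its long sides (right crop about (540,270)). I'll descend slowly.

Emit:
move_arm --pt "0 0 0 -0.002 -0.0015 0.015 0.062" --pt "0 0 0 -0.002 -0.0015 0.03 0.062" --pt "0 0 0 -0.002 -0.0015 0.04 0.062" --pt "0 0 0 -0.002 -0.0015 0.047 0.062" --pt "0 0 0 -0.002 -0.0015 0.05 0.062" --pt "0 0 0 -0.002 -0.0015 0.05 0.062"

```text
clock: 2.45
eef_pos: [526.3, 307.0, 11.2]
tcp_rot: [-3.141, -0.0, 2.82]
contact_force: [0.7, -0.0, -0.1]
opening: 0.727
grasp_force: 0.0
```

```bash
python3 -c "
from h import *
p,d=grab('side','c')
cv2.imwrite('pics/c.png',cv2.resize(p[240:330,190:290,::-1],(600,540),interpolation=2))
goto([526,307,9],2.82);print(sensors.sense()['contact_force'],sensors.sense()['eef_pos'])"
```

```text
turn [ 0.0002  0.0002 -0.    ] shift m [ 0.0004 -0.0003  0.0024] t 2.5
[0.24345437 0.80692645 0.54235446] [526.46415581 307.10904545  11.44266888]
```

View pics/c.png

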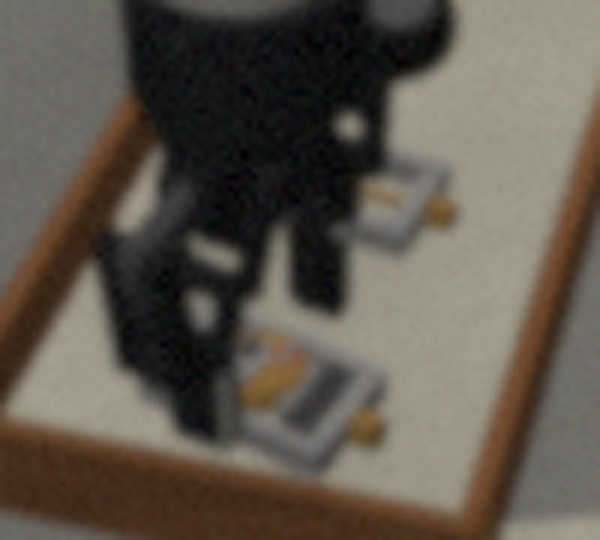

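The fingers straddle the holder and are centred on the movement lengthwise: midpoint (265,372), movement (270,375). I'll lower 3 mm and close.

Emit:
move_arm --pt "0 0 0 0 0 0.003 0.062" --pt "0 0 0 0 0 0.003 0.056" --pt "0 0 0 0 0 0.003 0.052" --pt "0 0 0 0 0 0.003 0.048" --pt "0 0 0 0 0 0.003 0.044" --pt "0 0 0 0 0 0.003 0.038" --pt "0 0 0 0 0 0.003 0.038" --pt "0 0 0 0 0 0.003 0.038" --grip_force 40

```text
clock: 3.5
eef_pos: [526.6, 307.4, 8.8]
tcp_rot: [3.141, 0.001, 2.82]
contact_force: [-1.2, 1.3, 5.4]
opening: 0.497
grasp_force: 40.8
```

Emit:
move_arm --pt "0 0 0 0 0 -0.002 0.038" --pt "0 0 0 0 0 -0.007 0.038" --pt "0 0 0 0 0 -0.02 0.038" --pt "0 0 0 0 0 -0.045 0.038" --pt "0 0 0 0 0 -0.07 0.038" --pt "0 0 0 0 0 -0.09 0.038" --pt "0 0 0 0 0 -0.1 0.038" --pt "0 0 0 0 0 -0.1 0.038"

```text
clock: 4.5
eef_pos: [526.6, 307.2, 108.9]
tcp_rot: [3.141, 0.001, 2.82]
contact_force: [-0.3, 0.7, -1.2]
opening: 0.498
grasp_force: 41.0
```

```bash
python3 -c "
from h import *
p,d=grab('side','d')
cv2.imwrite('pics/d.png',cv2.resize(p[190:310,190:310,::-1],(600,600),interpolation=2))
goto([470.5,-149.5,108],2.82)"
```

```text
turn [-0.0001 -0.0001 -0.    ] shift m [-9.150e-02 -4.506e-01  2.000e-04] t 4.55
```

View pics/d.png

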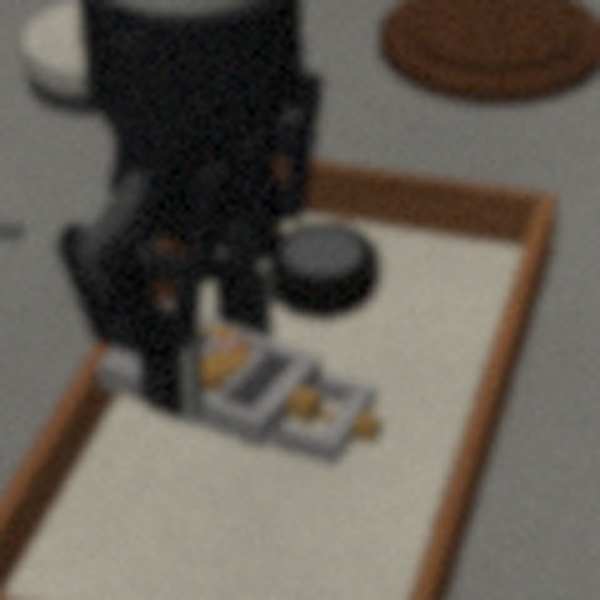

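The holder is lifted level (crop about (230,370)), with the empty one left behind. I'll carry it to the base.

Emit:
move_arm --pt "0 0 0 -0.004 -0.02 0 0.038" --pt "0 0 0 -0.013 -0.065 0 0.038" --pt "0 0 0 -0.024 -0.118 0 0.038" --pt "0 0 0 -0.035 -0.172 0 0.038" --pt "0 0 0 -0.046 -0.226 0 0.038" --pt "0 0 0 -0.057 -0.28 0 0.038" --pt "0 0 0 -0.068 -0.334 0 0.038" --pt "0 0 0 -0.078 -0.384 0 0.038"

```text
clock: 5.55
eef_pos: [477.1, -84.2, 107.6]
tcp_rot: [-3.141, -0.001, 2.82]
contact_force: [0.5, 0.5, -2.1]
opening: 0.504
grasp_force: 41.1
```

```bash
python3 -c "
from h import *
goto([470.5,-149.5,60],2.82)"
```

```text
turn [-0.0004 -0.0014 -0.0004] shift m [-0.0144 -0.064   0.0476] t 5.55
```

Emit:
move_arm --pt "0 0 0 -0.008 -0.035 0.005 0.038" --pt "0 0 0 -0.012 -0.055 0.015 0.038" --pt "0 0 0 -0.0144 -0.064 0.03 0.038" --pt "0 0 0 -0.0144 -0.064 0.042 0.038" --pt "0 0 0 -0.0144 -0.064 0.047 0.038" --pt "0 0 0 -0.0144 -0.064 0.047 0.038" --pt "0 0 0 -0.0144 -0.064 0.047 0.038"

```text
clock: 6.42
eef_pos: [472.7, -146.7, 61.5]
tcp_rot: [3.142, 0.0, 2.821]
contact_force: [-0.7, -0.3, -1.8]
opening: 0.501
grasp_force: 41.1
```

```bash
python3 -c "
from h import *
p,d=grab('top','e');s,e=grab('side','e')
a=cv2.resize(p[190:260,270:340,::-1],(400,400),interpolation=2);b=cv2.resize(s[150:220,255:325,::-1],(400,400),interpolation=2)
cv2.imwrite('pics/e.png',np.hstack([a,b]))
goto([470.5,-149.5,24],2.82)"
```

```text
turn [0.     0.0008 0.0006] shift m [ 0.0014 -0.0031  0.0377] t 6.53
```

View pics/e.png

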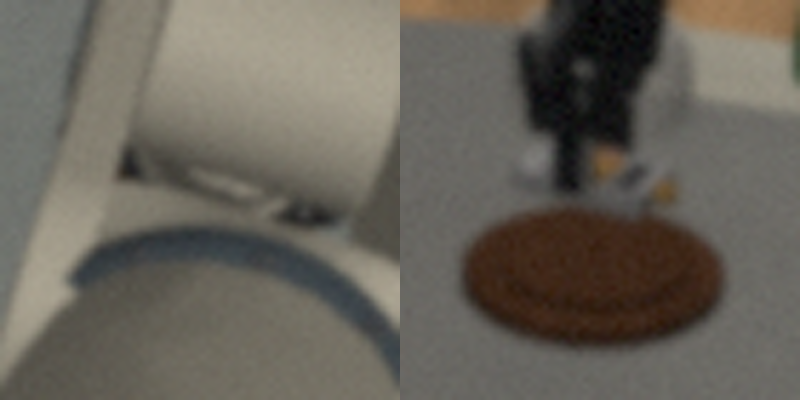

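The side view shows the holder level above the base; the arm hides the top view. I'll lower it onto the middle.

Emit:
move_arm --pt "0 0 0 0.001 -0.003 0.01 0.038" --pt "0 0 0 0.0014 -0.003 0.022 0.038" --pt "0 0 0 0.0014 -0.003 0.031 0.038" --pt "0 0 0 0.0014 -0.003 0.035 0.038" --pt "0 0 0 0.0014 -0.003 0.037 0.038" --pt "0 0 0 0.0014 -0.003 0.037 0.038" --pt "0 0 0 0.0014 -0.003 0.037 0.038"

```text
clock: 7.4
eef_pos: [470.3, -149.7, 24.5]
tcp_rot: [3.142, 0.0, 2.82]
contact_force: [-1.1, -0.7, -1.4]
opening: 0.495
grasp_force: 41.1
```

Emit:
move_arm --pt "0 0 0 0 0 0.001 0.038" --pt "0 0 0 0 0 0.002 0.038" --pt "0 0 0 0 0 0.003 0.038" --pt "0 0 0 0 0 0.0035 0.038" --pt "0 0 0 0 0 0.0035 0.038"

```text
clock: 8.02
eef_pos: [470.0, -149.6, 20.8]
tcp_rot: [3.142, -0.0, 2.82]
contact_force: [0.0, 0.2, 0.4]
opening: 0.498
grasp_force: 41.2
```

Emit:
move_arm --pt "0 0 0 0 0 0.0005 0.038" --pt "0 0 0 0 0 0.0008 0.038" --pt "0 0 0 0 0 0.0008 0.038"

```text
clock: 8.4
eef_pos: [470.0, -149.6, 20.7]
tcp_rot: [-3.142, -0.0, 2.82]
contact_force: [-4.3, 1.4, 13.3]
opening: 0.502
grasp_force: 42.6
```

Firm contact. I'll release and back off straight up.

Emit:
move_arm --pt "0 0 0 0 0 -0.0002 0.042" --pt "0 0 0 0 0 -0.0002 0.046" --pt "0 0 0 0 0 -0.0002 0.052" --pt "0 0 0 0 0 -0.0002 0.058" --pt "0 0 0 0 0 -0.0002 0.062" --pt "0 0 0 0 0 -0.0002 0.062"

```text
clock: 9.15
eef_pos: [470.1, -149.6, 20.1]
tcp_rot: [-3.142, -0.0, 2.82]
contact_force: [0.1, 0.2, -0.5]
opening: 0.72
grasp_force: 0.0
```

Emit:
move_arm --pt "0 0 0 0 0 -0.005 0.062" --pt "0 0 0 0 0 -0.02 0.062" --pt "0 0 0 0 0 -0.05 0.062" --pt "0 0 0 0 0 -0.085 0.062" --pt "0 0 0 0 0 -0.12 0.062" --pt "0 0 0 0 0 -0.15 0.062" --pt "0 0 0 0 0 -0.16 0.062" --pt "0 0 0 0 0 -0.16 0.062"

```text
clock: 10.15
eef_pos: [470.3, -149.7, 180.8]
tcp_rot: [3.142, 0.001, 2.82]
contact_force: [-0.4, -0.7, 0.3]
opening: 0.724
grasp_force: 0.0
```

```bash
python3 -c "
from h import *
goto([492.5,-368,150],2.82)"
```

```text
turn [ 0.      0.0014 -0.    ] shift m [-0.0901 -0.2001  0.0309] t 10.15
```

Emit:
move_arm --pt "0 0 0 0.01 0.02 0 0.062" --pt "0 0 0 0.03 0.065 0 0.062" --pt "0 0 0 0.05 0.12 0 0.062" --pt "0 0 0 0.07 0.175 0 0.062" --pt "0 0 0 0.08 0.225 0 0.062" --pt "0 0 0 0.09 0.265 0 0.062" --pt "0 0 0 0.1 0.29 0 0.062" --pt "0 0 0 0.1 0.3 0 0.062"

```text
clock: 11.15
eef_pos: [469.0, 167.6, 178.8]
tcp_rot: [-3.14, -0.002, 2.822]
contact_force: [0.9, 0.4, 0.1]
opening: 0.729
grasp_force: 0.0
```

```bash
python3 - <<'E'
from h import *
acc=[];accs=[];dd=[]
for i in range(6):
    p,d=grab('top','f');acc.append(p.astype(float));dd.append(d)
    s,e=grab('side','f');accs.append(s.astype(float))
p=np.mean(acc,0).astype(np.uint8);s=np.mean(accs,0).astype(np.uint8);d=np.median(dd,0)
a=cv2.resize(p[185:265,270:350,::-1],(400,400),interpolation=2);b=cv2.resize(s[150:220,255:325,::-1],(400,400),interpolation=2)
cv2.imwrite('pics/f.png',np.hstack([a,b]))
q=p.astype(int);h=cv2.cvtColor(p,cv2.COLOR_RGB2HSV);P=pts('top',d)
# brown+holder: base outline
m=(h[:,:,0]<16)&(h[:,:,1]>70); big=np.zeros(m.shape,np.uint8);big[195:255,275:330]=m[195:255,275:330]
c=max(cv2.findContours(big,0,1)[0],key=cv2.contourArea)
hull=cv2.convexHull(c);(x,y),ax,_=cv2.fitEllipse(c);print('base',ray('top',x,y,12).round(1),ax,'enc',ray('top',*cv2.minEnclosingCircle(c)[0],12).round(1))
ins=np.zeros_like(big);cv2.circle(ins,(int(x),int(y)),20,1,-1)
g=((ins>0)&(q[:,:,0]-q[:,:,2]<25)&(q.sum(2)>200)).astype(np.uint8)
W=np.array([ray('top',u,v,30)[:2] for u,v in cv2.findNonZero(g)[:,0]],np.float32);print('holder',cv2.minAreaRect(W))
k=(h[:,:,2]<55).astype(np.uint8);k[:,:372]=0;k[:,392:]=0;k[:203]=0;k[225:]=0
v,u=np.nonzero(k);print('knob',len(u),u.mean(),v.mean(),ray('top',u.mean(),v.mean(),87).round(1))
goto([492,-368,150],2.82)
E
```

```text
base [ 470.4 -150.1   12. ] (43.95238494873047, 44.6544303894043) enc [ 469.7 -149.3   12. ]
holder ((469.6690368652344, -150.46734619140625), (49.55733871459961, 76.56217956542969), 71.23617553710938)
knob 39 382.4102564102564 213.53846153846155 [ 491.5 -368.3   87. ]
turn [ 0.0001  0.0002 -0.0005] shift m [-0.1899 -0.4999  0.0303] t 11.75
```

View pics/f.png

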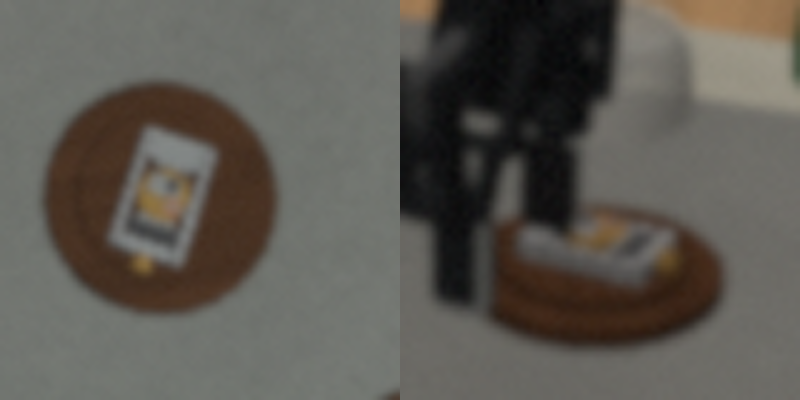

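The holder sits flat and centred at (469.7,-150.5) on the base at (470.4,-150). The dome knob is at (491.7,-368). I'll go to the dome.

Emit:
move_arm --pt "0 0 0 -0.01 -0.025 0 0.055" --pt "0 0 0 -0.03 -0.075 0 0.055" --pt "0 0 0 -0.051 -0.13 0 0.055" --pt "0 0 0 -0.072 -0.185 0 0.055" --pt "0 0 0 -0.093 -0.24 0 0.055" --pt "0 0 0 -0.114 -0.295 0 0.055" --pt "0 0 0 -0.135 -0.35 0.005 0.055" --pt "0 0 0 -0.156 -0.405 0.01 0.055"

```text
clock: 12.75
eef_pos: [489.9, -269.1, 170.3]
tcp_rot: [-3.142, 0.001, 2.82]
contact_force: [0.7, -0.1, -0.1]
opening: 0.648
grasp_force: 0.0
```

```bash
python3 -c "
from h import *
goto([491.7,-368,130],2.82);print(sensors.sense()['eef_pos'])"
```

```text
turn [-0.      0.0007 -0.0003] shift m [-0.033  -0.0932  0.0404] t 12.75
[ 489.87498516 -269.10583531  170.32543961]
```

Emit:
move_arm --pt "0 0 0 -0.015 -0.043 0.01 0.055" --pt "0 0 0 -0.026 -0.075 0.025 0.055" --pt "0 0 0 -0.033 -0.093 0.035 0.055" --pt "0 0 0 -0.033 -0.093 0.04 0.055" --pt "0 0 0 -0.033 -0.093 0.04 0.055" --pt "0 0 0 -0.033 -0.093 0.04 0.055"

```text
clock: 13.5
eef_pos: [492.3, -364.6, 130.7]
tcp_rot: [3.142, 0.0, 2.821]
contact_force: [0.5, -0.2, 0.1]
opening: 0.643
grasp_force: 0.0
```

```bash
python3 -c "
from h import *
goto([491.7,-368,68],2.82);print(sensors.sense()['eef_pos'])
s,e=grab('side','g')
cv2.imwrite('pics/g.png',cv2.resize(s[110:185,255:330,::-1],(400,400),interpolation=2))"
```

```text
turn [0.     0.0003 0.0011] shift m [-0.0005 -0.0034  0.0627] t 13.5
[ 492.25755983 -364.56256631  130.68589817]
```

View pics/g.png

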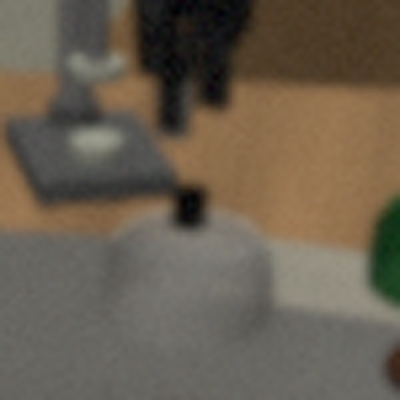

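The fingers hang over the dome's knob at (188,207), one on each side. I'll descend.

Emit:
move_arm --pt "0 0 0 -0.0005 -0.0034 0.008 0.055" --pt "0 0 0 -0.0005 -0.0034 0.022 0.055" --pt "0 0 0 -0.0005 -0.0034 0.036 0.055" --pt "0 0 0 -0.0005 -0.0034 0.048 0.055" --pt "0 0 0 -0.0005 -0.0034 0.057 0.055" --pt "0 0 0 -0.0005 -0.0034 0.062 0.055" --pt "0 0 0 -0.0005 -0.0034 0.062 0.055"

```text
clock: 14.42
eef_pos: [491.2, -368.9, 67.9]
tcp_rot: [3.141, -0.0, 2.82]
contact_force: [0.2, -0.5, 0.3]
opening: 0.642
grasp_force: 0.0
```

Emit:
move_arm --pt "0 0 0 0 0 0 0.048" --pt "0 0 0 0 0 0 0.042" --pt "0 0 0 0 0 0 0.036" --pt "0 0 0 0 0 0 0.03" --pt "0 0 0 0 0 0 0.025" --pt "0 0 0 0 0 0 0.018" --pt "0 0 0 0 0 0 0.018" --pt "0 0 0 0 0 0 0.018" --grip_force 40

```text
clock: 15.42
eef_pos: [491.4, -369.2, 68.4]
tcp_rot: [-3.141, 0.0, 2.82]
contact_force: [-2.4, -1.3, 5.9]
opening: 0.263
grasp_force: 39.1
```

Emit:
move_arm --pt "0 0 0 0 0 -0.002 0.018" --pt "0 0 0 0 0 -0.006 0.018" --pt "0 0 0 0 0 -0.016 0.018" --pt "0 0 0 0 0 -0.032 0.018" --pt "0 0 0 0 0 -0.048 0.018" --pt "0 0 0 0 0 -0.06 0.018" --pt "0 0 0 0 0 -0.065 0.018" --pt "0 0 0 0 0 -0.065 0.018"

```text
clock: 16.42
eef_pos: [491.4, -369.0, 133.5]
tcp_rot: [-3.141, 0.001, 2.82]
contact_force: [-0.6, 0.0, -2.4]
opening: 0.264
grasp_force: 39.2
```

```bash
python3 -c "
from h import *
goto([470.2,-150,133],2.82);print(sensors.sense()['eef_pos'])
s,e=grab('side','i')
b=cv2.resize(s[110:185,255:330,::-1],(400,400),interpolation=2)
cv2.imwrite('pics/i.png',b)"
```

```text
turn [-0.0002  0.0005  0.    ] shift m [0.0893 0.2011 0.0005] t 16.43
[ 491.40304368 -369.02917177  133.53672966]
```

View pics/i.png

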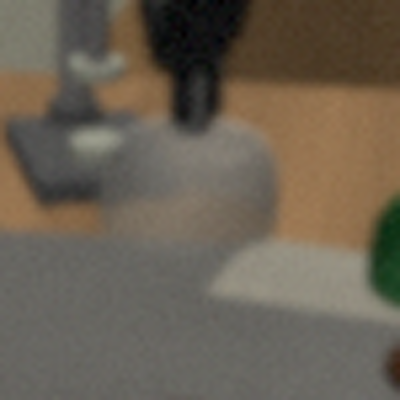

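The dome is held level, crown at about (190,125). I'll carry it over the base. That was the tenth picture, so from here I rely on numbers only.

Emit:
move_arm --pt "0 0 0 0.006 0.013 0 0.018" --pt "0 0 0 0.017 0.038 0 0.018" --pt "0 0 0 0.031 0.07 0 0.018" --pt "0 0 0 0.047 0.105 0 0.018" --pt "0 0 0 0.062 0.14 0 0.018" --pt "0 0 0 0.075 0.17 0 0.018" --pt "0 0 0 0.085 0.19 0 0.018" --pt "0 0 0 0.0893 0.2011 0 0.018"

```text
clock: 17.48
eef_pos: [469.3, -148.3, 132.8]
tcp_rot: [3.141, -0.001, 2.821]
contact_force: [0.9, -0.4, -1.2]
opening: 0.26
grasp_force: 39.3
```

Emit:
move_arm --pt "0 0 0 0 0 0 0.018" --pt "0 0 0 0 0 0 0.018"

```text
clock: 17.73
eef_pos: [470.4, -150.4, 133.2]
tcp_rot: [-3.141, 0.0, 2.82]
contact_force: [0.3, -0.2, -1.9]
opening: 0.26
grasp_force: 39.4
```

```bash
python3 - <<'E'
from h import *
goto([470.2,-150,86],2.82);print(sensors.sense()['eef_pos'],sensors.sense()['contact_force'])
# held dome outline in the side view: compare with the empty-bench frame (a)
s=np.mean([grab('side','j')[0].astype(float) for _ in range(6)],0); 
r=load('side','f')[0].astype(float)
m=(np.abs(s-r).sum(2)>30).astype(np.uint8);m=cv2.morphologyEx(m,cv2.MORPH_OPEN,np.ones((3,3)))
for v in range(140,206,3):
    u=np.nonzero(m[v,240:345])[0]+240
    if len(u):print(v,u.min(),u.max(),end=' | ')
E
```

```text
turn [-0.0002  0.0003 -0.0001] shift m [0.0003 0.0004 0.0472] t 17.73
[ 470.36221211 -150.44085899  133.17353225] [ 0.29721272 -0.22388599 -1.94781756]
140 254 301 | 143 256 299 | 146 260 297 | 149 260 299 | 152 260 302 | 155 259 300 | 158 259 305 | 161 251 306 | 164 251 305 | 167 251 304 | 170 251 304 | 173 251 289 | 176 252 308 | 179 252 308 | 182 252 307 | 185 252 291 | 188 254 295 | 191 260 284 | 194 260 271 | 197 260 271 | 200 260 271 | 203 262 271 |
```

Emit:
move_arm --pt "0 0 0 0 0.0002 0.006 0.018" --pt "0 0 0 0 0.0003 0.016 0.018" --pt "0 0 0 0.0003 0.0004 0.026 0.018" --pt "0 0 0 0.0003 0.0004 0.035 0.018" --pt "0 0 0 0.0003 0.0004 0.041 0.018" --pt "0 0 0 0.0003 0.0004 0.043 0.018" --pt "0 0 0 0.0003 0.0004 0.043 0.018"

```text
clock: 18.9
eef_pos: [470.1, -149.5, 90.2]
tcp_rot: [-3.142, -0.0, 2.82]
contact_force: [0.1, -0.3, -1.5]
opening: 0.26
grasp_force: 39.4
```

Emit:
move_arm --pt "0 0 0 0 0 0.002 0.018" --pt "0 0 0 0 0 0.004 0.018" --pt "0 0 0 0 0 0.0055 0.018" --pt "0 0 0 0 0 0.0065 0.018" --pt "0 0 0 0 0 0.0065 0.018"

```text
clock: 19.52
eef_pos: [470.0, -149.5, 83.6]
tcp_rot: [-3.142, -0.0, 2.82]
contact_force: [0.3, -0.2, -1.5]
opening: 0.266
grasp_force: 39.4
```

No contact, and the rim is below the raised top. I'll go on down.

Emit:
move_arm --pt "0 0 0 0 0 0.001 0.018" --pt "0 0 0 0 0 0.002 0.018" --pt "0 0 0 0 0 0.0028 0.018" --pt "0 0 0 0 0 0.0031 0.018" --pt "0 0 0 0 0 0.0031 0.018"

```text
clock: 20.15
eef_pos: [470.0, -149.5, 80.6]
tcp_rot: [-3.142, -0.0, 2.82]
contact_force: [-1.2, -0.4, -2.1]
opening: 0.263
grasp_force: 39.4
```

Emit:
move_arm --pt "0 0 0 0 0 0.0004 0.018" --pt "0 0 0 0 0 0.0008 0.018" --pt "0 0 0 0 0 0.0008 0.018"

```text
clock: 20.52
eef_pos: [470.1, -149.5, 80.4]
tcp_rot: [-3.142, 0.0, 2.82]
contact_force: [-1.8, 1.2, 7.4]
opening: 0.26
grasp_force: 40.4
```

Contact at the expected height (80.2). I'll release and rise.

Emit:
move_arm --pt "0 0 0 0 0 -0.0002 0.024" --pt "0 0 0 0 0 -0.0002 0.028" --pt "0 0 0 0 0 -0.0002 0.034" --pt "0 0 0 0 0 -0.0002 0.042" --pt "0 0 0 0 0 -0.0002 0.05" --pt "0 0 0 0 0 -0.0002 0.055" --pt "0 0 0 0 0 -0.0002 0.055" --pt "0 0 0 0 0 -0.0002 0.055"

```text
clock: 21.52
eef_pos: [470.0, -149.5, 80.0]
tcp_rot: [-3.142, 0.0, 2.82]
contact_force: [-0.8, 0.0, -0.0]
opening: 0.647
grasp_force: 0.0
```

Emit:
move_arm --pt "0 0 0 0 0 -0.005 0.055" --pt "0 0 0 0 0 -0.02 0.055" --pt "0 0 0 0 0 -0.05 0.055" --pt "0 0 0 0 0 -0.08 0.055" --pt "0 0 0 0.01 0.03 -0.1 0.055" --pt "0 0 0 0.025 0.08 -0.11 0.055" --pt "0 0 0 0.045 0.135 -0.11 0.055" --pt "0 0 0 0.06 0.19 -0.11 0.055"

```text
clock: 22.52
eef_pos: [473.1, 51.4, 191.5]
tcp_rot: [3.141, 0.002, 2.819]
contact_force: [1.8, -0.2, -0.2]
opening: 0.645
grasp_force: 0.0
```

Emit:
move_arm --pt "0 0 0 0.02 0.05 0 0.055" --pt "0 0 0 0.03 0.09 0 0.055" --pt "0 0 0 0.04 0.12 0 0.055" --pt "0 0 0 0.04 0.12 0 0.055"

```text
clock: 23.02
eef_pos: [473.3, 178.0, 191.0]
tcp_rot: [3.141, 0.001, 2.823]
contact_force: [-0.2, 0.3, 0.1]
opening: 0.644
grasp_force: 0.0
```

```bash
python3 - <<'E'
from h import *
L=[grab('top','k') for _ in range(10)];p=np.mean([l[0].astype(float) for l in L],0).astype(np.uint8);d=np.median([l[1] for l in L],0)
S=[grab('side','k') for _ in range(8)];s=np.mean([l[0].astype(float) for l in S],0).astype(np.uint8)
P=pts('top',d);Z=P[:,:,2]
h=cv2.cvtColor(p,cv2.COLOR_RGB2HSV)
k=(h[:,:,2]<55).astype(np.uint8);k[:,:285]=0;k[:,335]=0;k[:,335:]=0;k[:195]=0;k[250:]=0
v,u=np.nonzero(k);print('knob top',len(u),ray('top',u.mean(),v.mean(),99).round(1),'z',np.median(Z[k>0]).round(1))
# shell heights in a ring 35 mm about the knob axis, by direction -> tilt
X=P.reshape(-1,3);r=np.hypot(X[:,0]-470,X[:,1]+150)
sel=(r>18)&(r<50)&(X[:,2]>50)&(X[:,2]<95)
a=np.arctan2(X[:,1]+150,X[:,0]-470)
for rr in((18,32),(32,46)):
  print(rr,[(round(float(np.median(X[sel&(r>rr[0])&(r<rr[1])&(np.floor((a+np.pi)/(np.pi/4))==i),2])),1)) for i in range(8)])
# side knob vertical extent
hs=cv2.cvtColor(s,cv2.COLOR_RGB2HSV);K=hs[:,:,2]<60
n,l,st,ce=cv2.connectedComponentsWithStats(K.astype(np.uint8))
print([(st[i].tolist(),ce[i].round(1).tolist(),ray('side',*ce[i],88).round(1).tolist()) for i in range(1,n) if 255<ce[i][0]<325 and 140<ce[i][1]<215])
print(sensors.sense()['eef_pos'],sensors.sense()['clock'])
E
```

```text
knob top 30 [ 470.9 -150.    99. ] z 99.4
(18, 32) [73.6, 73.5, 73.6, 73.6, 73.5, 73.7, 73.6, 73.6]
(32, 46) [69.6, 70.7, 71.8, 72.1, 72.0, 70.9, 70.0, 69.4]
[([249, 102, 46, 99, 2869], [271.3, 147.6], [553.6, -333.5, 88.0]), ([269, 202, 41, 8, 123], [289.9, 206.4], [447.4, 40.1, 88.0])]
[473.11602278 176.25878834 189.94736142] 23.925
```

The dome is seated level: the crown is at 73.6 mm all round (74 expected), and the knob is at (471,-150) with its top at 99.4 mm (100 expected). I'll hand in.

```bash
python3 -c "
from rig import order
print(order.sign_off())"
```

```text
the job is handed in; nothing more can be done
None
```

The job is handed in, about 24 s in: the holder sits movement up in the middle of the base, and the clear dome is seated level over it by depth measurement (my ten pictures were used by then); nothing else was knowingly touched.

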